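# Start the workshop compressor with its spring-return key

### The arm

A 6-joint arm with a two-finger parallel gripper is mounted at the origin on the work surface. World frame = base frame: x ahead of the robot, y to its left, z up, the work surface at z = 0. Lengths are in mm, angles in rad, forces in N, time in s.
With the tool pointing down it reaches from about 350 to 775 mm from the base axis. Payload 7.3 kg.
Tool frame: the origin (TCP) lies midway between the tips of the shut fingers; the grasp point (between the pads) lies 19 mm behind it (bot.tcp_to_grasp is the distance from the TCP to the grasp point, in mm); z points along the fingers, y is the line along which they close (so a half turn about z gives the same grasp; the last joint's range is limited). The gripper opens to 92 mm and grips with 3 to 60 N. Pads are 19 mm wide; open, the fingers measure 130 mm over their backs; the gripper's body (75 mm by 190 mm) begins 47 mm behind the grasp point.
Start: joints at [1.08, 0.342, 1.524, -0, 1.275, -0.146], TCP at [177.441, 494.125, 226.741] pointing down, gripper open.
Joint ranges: [-2.53, 2.53], [-0.77, 2.02], [0.04, 2.7], [-1, 4.14], [0.28, 2.66], [-3.11, 3.11]. Speed limits (rad/s): [2.57, 2.57, 3.14, 3.14, 3.14, 3.14].

### API

Orientations are given as [roll, pitch, yaw] about the fixed x, y, z axes, in that order (R = Rz(yaw) Ry(pitch) Rx(roll)).
In Python, from plant import bot, viewer gives the robot as it stands. The module is installed in compiled form; this text tells all that it offers.
- The arm moves only by the shell command python3 -m handwheel 'ROWS'. ROWS is text: rows parted by semicolons, each of 7 numbers parted by spaces: the shift along the tool's x, y, z scaled (see below), then the turn, a rotation vector about the tool's x, y, z scaled (see below), then the opening, from -1 (shut) to 1 (fully open), so that 0 is half open. In form: tx ty tz rx ry rz gripper; .... A call has 1 to 8 rows; each row is the pose to reach, as a shift and turn from the pose commanded when the call began, along the tool's axes at that moment, turning the shorter way round; what a row does not reach only later rows make up. The controller multiplies each number of a shift by 10 cm and each number of a turn by pi rad. A row lasts 1/12 s, in which the tool goes at most 41.7 mm and 7.16 degrees, less where a joint would pass 70% of its speed; a pose out of reach is approached as far as the arm can. A call with a number of a shift or a turn outside -1 to 1 is refused whole. A call with a gripper value outside its range is refused whole. The fingers move at their own pace and stop on an object; the grip force is fixed at half the most. Time passes only in rows, so rows that repeat a pose let the fingers close. It gives the time, the measured TCP pose, the force, the opening and the grip force at its end, in the units of the state.
- bot.get_obs(): the state, without advancing time (a new reading comes with each control period).
- viewer.capture(name): name is "scene" or "top" or "wrist"; returns a dict with "frame" (420x560x3 uint8, red, green, blue), "fov_y" (degrees; the focal length in pixels is half the picture's height over the tangent of half this angle, whatever the lens; pixels are square), "cx", "cy" (the principal point, pixels), "T" (4x4, takes a point from camera to world coordinates). Camera axes: x right, y down, z forward; pixel columns grow to the right and rows downward; lengths in mm; the calibration is good to about 2 mm. The wrist camera is an equidistant fisheye: a pixel r from the principal point sees the ray r / f radians off the axis. A picture is of the moment at which its call begins. There is no depth.
- bot.close_job(): hands the job in; it is judged then, once.
Trained networks look in a picture, given as the dict that the camera call returned (one of the last four; its "shot" number tells which), for a name from the list of things; names that differ only in an ending like _2 or _b are one class to them, and where a whole thing is asked for, a point or a joint stands for the part that bears it (a point fixed in the world has none). Each returns a list of dicts, best first, with "score" (0 to 1); they miss things now and then, are a little off and sometimes report something else, mostly with a low value. They report only what shows in the picture. A call takes as long as a camera call. They do not tell look-alikes from the thing itself.
- viewer.recognise(target, picture): "centre" ([column, row] in pixels, amid what is visible of it).
- viewer.cut_out(target, picture): "pixels" (420x560 bool, what is visible of it) and "centre" ([column, row] in pixels, amid what is visible of it).
The state is a dict: "time": time; "joint_positions": joint angles; "dq": joint speeds; "tau": joint torques, N m; "tool_pos": TCP position; "tcp_rot": TCP orientation; "contact_force": force on the tool from outside, world axes, zero at the start; "moment": the same for the moment, N m; "grip_width": finger opening in mm; "finger_force": force on a finger pad.
Only numpy, scipy, OpenCV 4.12 (cv2) and the standard library are available. Lean on these libraries where they do the work, as an engineer would, in place of code of your own. Each camera call takes 0.05 s, during which the arm holds its last target. There are 200 camera calls.

### The job

Start the compressor with the key in the green switch box: turn the key clockwise from off, through run, all the way to the sprung start position, hold it there for about a second, then let go so that it springs back and stays at run. Leave the key in the blue box alone.

Things in the scene. Friction and masses are not known exactly. Their poses are not given: they have to be found in the camera images.
- green_key (a point): Centre of the key's black bow, on its vertical turning axis, 91 mm above the bench. Bow: 32 mm along x, 9 mm along y (pinch across this), 34 mm high. The point turns with the key. Under it: thin shank, a 20 mm wide lock barrel whose top is 68 mm up, and the fixed green box, 120 x 100 mm, top 60 mm up. A white stripe on the bow's -x half points at a mark: black off, green run, red start.
- green_switch (a joint): Lock barrel of the green box, rad, growing clockwise seen from above: 0 = off (as it starts), 0.6 = run (hard stop). It turns with the key against light friction (0.02 N m) and stays where it is left.
- green_spring (a joint): Further clockwise turn of the same key past its barrel, rad: 0 = sprung back, 0.6 = start (hard stop). Turned from off, the key first takes the barrel 0.6 rad to run, then winds this spring 0.6 rad more to start: 1.2 rad in all. The spring takes 0.05 N m at run, 0.11 N m at start; let go, it turns the key back to run within half a second.
- blue_switch (a joint): Lock barrel of the same kind of key in a blue box of the same size, for another machine, rad: 0 = off (as it starts), 0.6 = run, growing clockwise. It stays at off. A third box, yellow with a red mushroom button, is not needed. The three boxes swap places.
Not all that is in view belongs to the job. What is shaped like the part that bears green_key but pink is not meant.

How it is judged (in metres and radians):
On the way, in this order (a step that is already met when the one before it is completed fails the run):
1. the green box's key is held at start (value of joint green_switch above 0.45 rad and value of joint green_spring above 0.42 rad), for 0.5 s.
2. the green box's key has sprung back from start (value of joint green_spring below 0.12 rad), for 0.2 s.
At the end, for the whole second after the job is handed in: After being held at start (within 10 degrees of the stop) for at least half a second, the green box's key stands at run: barrel within 10 degrees of its run stop, spring let back to within 7 degrees of rest. The blue box's key is still at off, within 10 degrees (value of joint green_switch above 0.43 rad and value of joint green_spring below 0.12 rad and value of joint blue_switch below 0.17 rad); the robot touches nothing.
It fails at once if the key in the blue box is turned more than 10 degrees (value of joint blue_switch above 0.17 rad).
It also fails if it takes over 35 s, if anything falls off the work surface, if the arm or the gripper's body presses on something with over 40 N, if the wrist force passes 120 N, or if a joint passes its speed limit or range.

## Working session

There is one attempt and no reset: what is moved stays moved. The work goes in short steps, Python scripts to look and compute and a shell command to move; the robot and the scene stay as the last step left them, time stands still between calls to the robot, and variables do not carry over. Pictures are saved under pics/ and viewed, at most 10 in all, crops included, and the job is handed in when it is done.

```bash
mkdir -p pics; cat > h.py <<'E'
import numpy as np, cv2
from plant import bot, viewer
def save(n,p): cv2.imwrite(f'pics/{n}.png',p['frame'][:,:,::-1])
def ray(p,uv):
    f=210/np.tan(np.radians(p['fov_y']/2)); T=np.array(p['T'])
    d=np.array([(uv[0]-p['cx'])/f,(uv[1]-p['cy'])/f,1.])
    return T[:3,3],T[:3,:3]@d
def at_z(p,uv,z):
    o,d=ray(p,uv); return o+d*(z-o[2])/d[2]
E
python3 - <<'E'
from h import *
o=bot.get_obs(); print(o['time'],o['tool_pos'],o['tcp_rot'],o['grip_width'])
P={n:viewer.capture(n) for n in('scene','top')}
for n,p in P.items():
    save(n+'1',p)
    for t in('green_key','blue_switch'):
        for r in viewer.recognise(t,p): print(n,t,r['score'],r['centre'],at_z(p,r['centre'],91).round(0))
E
```

```text
0.0 [177.24606695 493.74715247 226.05900699] [-3.14009073e+00 -1.80825054e-04  2.79685686e+00] 91.57199551120365
scene green_key 0.58 [453.9, 208.1] [194. 335.  91.]
scene green_key 0.56 [354.1, 289.2] [532. 239.  91.]
scene blue_switch 0.59 [107.5, 236.5] [ 609. -228.   91.]
scene blue_switch 0.36 [354.6, 289.4] [532. 240.  91.]
top green_key 0.42 [125.0, 302.0] [205. 345.  91.]
top green_key 0.39 [172.8, 160.2] [537. 240.  91.]
top blue_switch 0.62 [372.0, 131.9] [ 598. -240.   91.]
```

View pics/scene1.png

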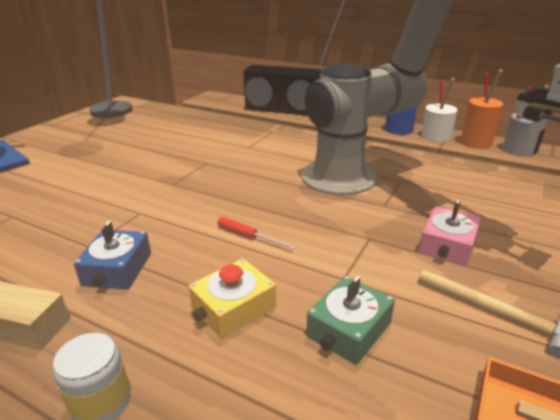

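View pics/top1.png

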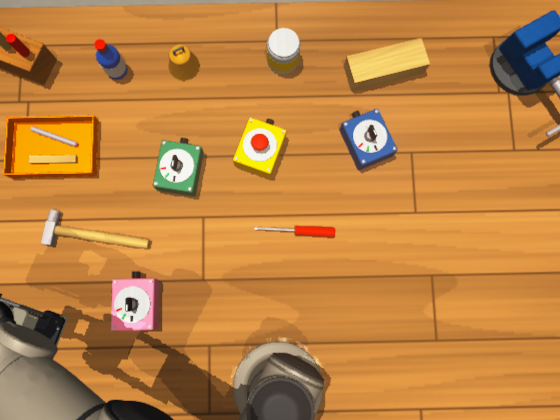

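The scene shows the green box at (352,310) and its key near (353,290). In the top view the box is at (178,167) and the key at (177,163). The pink decoy is at (133,303), and blue and yellow are clearly apart. I'll work out a move to a point above the green box and crop it from the top view.

```bash
cat >> h.py <<'E'
from scipy.spatial.transform import Rotation as R
def go(target,yaw,o=None):
    o=o or bot.get_obs()
    Rt=R.from_euler('xyz',o['tcp_rot']); t=Rt.inv().apply(np.array(target)-o['tool_pos'])/100
    r=(Rt.inv()*R.from_euler('xyz',[np.pi,0,yaw])).as_rotvec()/np.pi
    print('t',o['time'],'pos',np.round(o['tool_pos'],1),'yaw',round(o['tcp_rot'][2],3),'shift',t.round(3),'turn',r.round(4))
E
python3 - <<'E'
from h import *
p=viewer.capture('top'); f=p['frame'][125:210,135:220]
cv2.imwrite('pics/topc.png',cv2.resize(f[:,:,::-1],None,fx=6,fy=6,interpolation=cv2.INTER_CUBIC))
go([480,240,230],np.pi-0.1)
E
```

```text
t 0.35 pos [177.4 494.  226.6] yaw 2.797 shift [-3.707 -1.368 -0.034] turn [-0.0001 -0.     -0.0779]
```

View pics/topc.png

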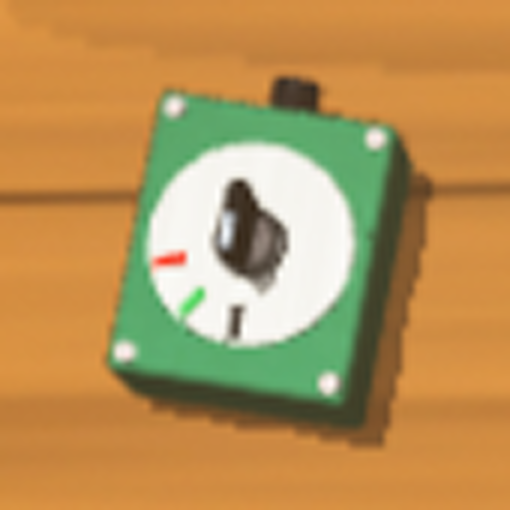

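The crop shows the green box turned about 9° clockwise, with marks black at (235,322), green at (192,302) and red at (168,260). The key stands at off. Moving over it.

```bash
python3 -m handwheel '-0.95 -0.34 0 0 0 0 1;-0.95 -0.34 0 0 0 0 1;-0.95 -0.34 0 0 0 0 1'
python3 -m handwheel '-0.95 -0.34 0 0 0 0 1;-0.95 -0.34 0 0 0 0 1;-0.95 -0.34 0 0 0 0 1'
python3 -m handwheel '-0.95 -0.34 0 0 0 0 1;-0.95 -0.34 0 0 0 0 1;-0.95 -0.34 0 0 0 0 1'
python3 -m handwheel '-0.85 -0.34 0 0 0 -0.06 1;-0.85 -0.34 0 0 0 -0.06 1;-0.85 -0.34 0 0 0 -0.06 1;-0.85 -0.34 0 0 0 -0.06 1'
python3 - <<'E'
from h import *
w=viewer.capture('wrist'); save('w1',w); print(w['fov_y'],w['cx'],w['cy'],np.round(w['T'],3))
p=viewer.capture('top')
# screws, crop px/6 + offset
uv=[np.array(c)/6-.4+[135,125] for c in([175,107],[375,138],[328,383],[123,351])]
S=np.array([at_z(p,c,60)[:2] for c in uv]); print(S.round(1),S.mean(0))
e=(S[0]+S[1]-S[2]-S[3]); print('yaw',np.arctan2(e[1],e[0])); e=(S[0]+S[3]-S[1]-S[2]); print(np.arctan2(-e[0],e[1]))
go([480,240,230],np.pi-.15)
E
```

```text
time: 0.6
tool_pos: [257.6, 427.9, 226.6]
tcp_rot: [-3.141, 0.001, 2.796]
contact_force: [1.3, -0.4, -0.4]
grip_width: 91.6
finger_force: 0.0
time: 0.85
tool_pos: [336.2, 363.3, 226.8]
tcp_rot: [-3.141, 0.002, 2.795]
contact_force: [0.7, 0.0, 0.1]
grip_width: 91.8
finger_force: 0.0
time: 1.1
tool_pos: [414.3, 298.9, 226.8]
tcp_rot: [-3.141, 0.002, 2.794]
contact_force: [-0.2, -1.0, -0.6]
grip_width: 91.8
finger_force: 0.0
time: 1.43
tool_pos: [481.8, 238.8, 226.3]
tcp_rot: [-3.141, 0.0, 2.98]
contact_force: [-0.4, 0.9, -0.0]
grip_width: 91.8
finger_force: 0.0
65.70646984690485 276.053048096615 206.9892648560848 [[ 1.61000e-01  9.42000e-01  2.93000e-01  4.02785e+02]
 [ 9.87000e-01 -1.53000e-01 -4.80000e-02  2.52334e+02]
 [-0.00000e+00  2.97000e-01 -9.55000e-01  3.82053e+02]
 [ 0.00000e+00  0.00000e+00  0.00000e+00  1.00000e+00]]
[[590.6 268. ]
 [575.9 185.9]
 [473.7 204.6]
 [488.5 287.7]] [532.17904231 236.53304512]
yaw -0.18586469022247554
-0.17767140867329773
t 1.5333 pos [479.3 241.1 226.4] yaw 2.983 shift [-0.008 -0.009 -0.036] turn [ 0.     -0.0003 -0.0027]
```

View pics/w1.png

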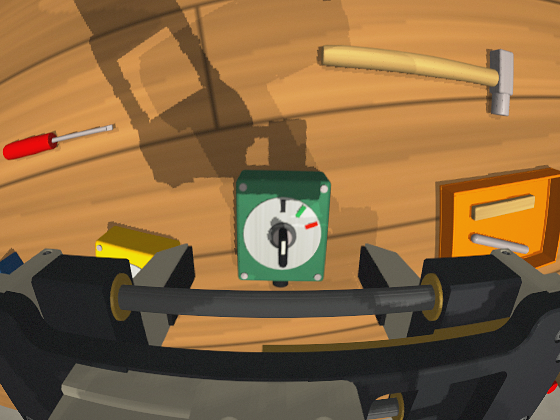

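The wrist view shows the green dial at (282,233), the key bow near (283,245), and box screws at (244,187), (321,187), (317,277) and (241,278). I'll refine the position from those.

```bash
cat >> h.py <<'E'
def wz(p,uv,z):
    f=210/np.tan(np.radians(p['fov_y']/2)); T=np.array(p['T'])
    d=np.array([uv[0]-p['cx'],uv[1]-p['cy']]); r=np.hypot(*d); a=r/f
    d=T[:3,:3]@np.array([*(d/r*np.sin(a)),np.cos(a)]); return T[:3,3]+d*(z-T[2,3])/d[2]
E
python3 - <<'E'
from h import *
w=viewer.capture('wrist')
f=w['frame'][160:300,220:345]
cv2.imwrite('pics/w1c.png',cv2.resize(f[:,:,::-1],None,fx=4,fy=4,interpolation=cv2.INTER_CUBIC))
for r in viewer.cut_out('green_key',w):
    c=r['centre'];m=r['pixels'];ys,xs=np.where(m); print(r['score'],c,wz(w,c,91).round(1),m.sum(),xs.min(),xs.max(),ys.min(),ys.max())
g=w['frame'].astype(int); 
S=np.array([wz(w,c,60)[:2] for c in([244,187],[321,187],[317,277],[241,278])]); print(S.round(1),S.mean(0))
E
```

```text
0.76 [280.6, 251.4] [535.6 237.3  91. ] 360 276 285 231 271
[[472.8 209.6]
 [485.2 287.5]
 [588.8 271.4]
 [576.3 185.9]] [530.76703199 238.57830176]
```

View pics/w1c.png

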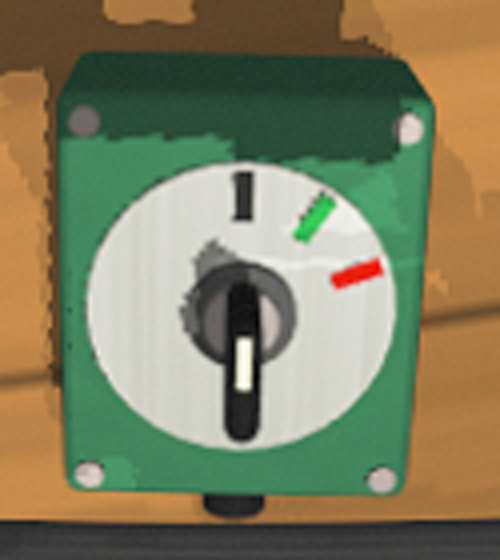

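The crop shows the bow lined up with the black mark (off), with the dial centre at about crop (241,306). Cross-checking by several routes.

```bash
python3 - <<'E'
from h import *
w=viewer.capture('wrist'); p=viewer.capture('top'); s=viewer.capture('scene')
c=lambda x,y:(220+x/4-.4,160+y/4-.4)
S=np.array([wz(w,c(*q),60)[:2] for q in([84,121],[410,128],[383,480],[90,474])]); print('screws',S.round(1),S.mean(0))
e=S[2]+S[3]-S[0]-S[1]; print('yaw',np.arctan2(e[1],e[0])); e=S[1]+S[2]-S[0]-S[3]; print(np.arctan2(-e[0],e[1]))
print('dial',wz(w,c(241,306),61)[:2]); print('barrel',wz(w,c(246,315),68)[:2])
a,b=wz(w,c(243,290),108),wz(w,c(242,441),108); print('bow',a,b,np.arctan2(*(b-a)[1::-1]))
a=wz(w,c(244,195),60)-wz(w,c(241,306),60);print('black dir',np.arctan2(-a[1],-a[0]))
print('top dial',at_z(p,(135+251/6,125+244/6),61)[:2])
for n,q in(('w',w),('top',p),('scene',s)):
  for r in viewer.cut_out('green_key',q)[:2]: print(n,r['score'],r['centre'],(wz if n=='w' else at_z)(q,r['centre'],91)[:2].round(1))
E
```

```text
screws [[474.8 206.4]
 [489.6 289. ]
 [591.4 270.4]
 [576.3 188.2]] [533.0140767  238.47761292]
yaw -0.17931432701319366
-0.17949210113891306
dial [531.09521175 238.49789175]
barrel [530.96252385 239.76330916]
bow [508.07689375 241.94533549 108.        ] [546.46464578 235.86643822 108.        ] -0.15705103472943155
black dir -0.1771672118223448
top dial [530.8604031  235.10396469]
w 0.9 [280.6, 253.3] [537.2 238. ]
scene 0.47 [352.9, 288.6] [531.9 237.2]
```

```bash
python3 -c "
from h import *
go([532,238,226],np.pi-.178)"
```

```text
t 1.9333 pos [479.2 241.7 226.9] yaw 2.986 shift [-0.527  0.045  0.009] turn [0.0001 0.     0.0072]
```

```bash
python3 -m handwheel '-0.53 0.045 0 0 0 0.007 1;-0.53 0.045 0 0 0 0.007 1;-0.53 0.045 0.4 0 0 0.007 1;-0.53 0.045 0.8 0 0 0.007 1;-0.53 0.045 0.8 0 0 0.007 1;-0.53 0.045 0.8 0 0 0.007 1'
python3 - <<'E'
from h import *
w=viewer.capture('wrist'); save('w2',w)
go([532,238,78],np.pi-.178)
E
```

```text
time: 2.43
tool_pos: [531.5, 237.1, 145.5]
tcp_rot: [-3.14, -0.004, 2.964]
contact_force: [0.6, -0.2, 0.8]
grip_width: 91.5
finger_force: 0.0
t 2.4833 pos [533.  237.6 147.8] yaw 2.964 shift [0.011 0.002 0.698] turn [0.0001 0.0001 0.    ]
```

View pics/w2.png

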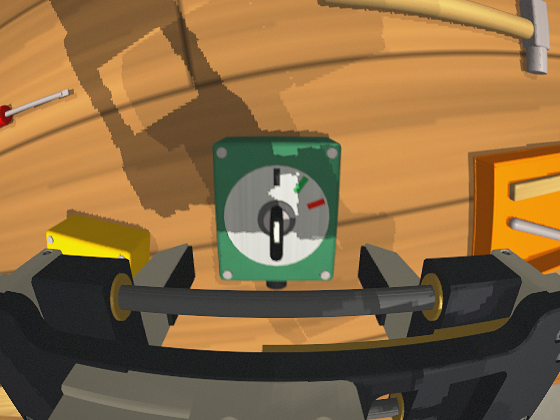

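The key at (277,230) sits centred between the fingers (193 and 360). I'll go down and close.

```bash
python3 -m handwheel '0 0 0.35 0 0 0 1;0 0 0.68 0 0 0 1;0 0 0.68 0 0 0 0;0 0 0.68 0 0 0 -1;0 0 0.68 0 0 0 -1;0 0 0.68 0 0 0 -1;0 0 0.68 0 0 0 -1;0 0 0.68 0 0 0 -1'
python3 -m handwheel '0 0 0 0 0 0 -1;0 0 0 0 0 0 -1;0 0 0 0 0 0 -1;0 0 0 0 0 0 -1'
```

```text
time: 3.15
tool_pos: [533.6, 237.6, 80.4]
tcp_rot: [3.14, 0.003, 2.963]
contact_force: [-0.3, -0.1, 0.3]
grip_width: 56.4
finger_force: 0.0
time: 3.48
tool_pos: [532.7, 237.3, 78.7]
tcp_rot: [3.142, -0.0, 2.963]
contact_force: [0.6, -0.3, 0.0]
grip_width: 29.8
finger_force: 0.0
```

```bash
python3 -m handwheel '0 0 0 0 0 0 -1;0 0 0 0 0 0 -1;0 0 0 0 0 0 -1;0 0 0 0 0 0 -1;0 0 0 0 0 0 -1;0 0 0 0 0 0 -1'
```

```text
time: 3.98
tool_pos: [532.6, 236.7, 78.7]
tcp_rot: [-3.141, -0.0, 2.963]
contact_force: [-1.6, -4.6, 1.2]
grip_width: 8.8
finger_force: 30.0
```

Gripped (8.8 mm, 30 N). Turning clockwise, which is + about the tool's z.

```bash
python3 -m handwheel '0 0 0 0 0 0.035 -1;0 0 0 0 0 0.07 -1;0 0 0 0 0 0.105 -1;0 0 0 0 0 0.14 -1;0 0 0 0 0 0.175 -1;0 0 0 0 0 0.21 -1;0 0 0 0 0 0.245 -1;0 0 0 0 0 0.28 -1'
python3 -m handwheel '0 0 0 0 0 0.035 -1;0 0 0 0 0 0.07 -1;0 0 0 0 0 0.1 -1;0 0 0 0 0 0.105 -1;0 0 0 0 0 0.105 -1'
python3 -c "
from h import *
o=bot.get_obs(); print(o['tcp_rot'],o['moment'],o['contact_force'],o['grip_width'],o['joint_positions'])
w=viewer.capture('wrist'); save('w3',w)"
```

```text
time: 4.65
tool_pos: [533.4, 237.8, 78.7]
tcp_rot: [3.14, -0.0, 2.078]
contact_force: [2.5, 0.3, -1.0]
grip_width: 8.6
finger_force: 30.0
time: 5.07
tool_pos: [533.9, 237.9, 78.7]
tcp_rot: [3.139, -0.001, 1.756]
contact_force: [5.5, 2.3, -4.5]
grip_width: 9.0
finger_force: 30.0
[ 3.13870126e+00 -8.65975346e-04  1.75566871e+00] [ 0.21542298 -0.96158003  0.15441436] [ 5.46678115  2.2975509  -4.52139686] 9.042210328266552 [2.87859933e-01 5.97131150e-01 1.54600088e+00 6.72363119e-04
 9.95495627e-01 1.02623812e-01]
```

View pics/w3.png

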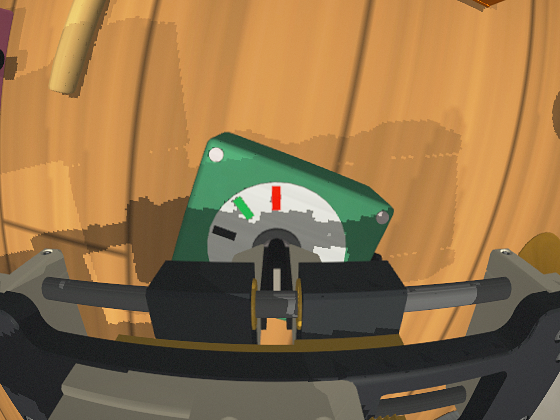

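The key points at the red mark (276,197) and the moment of 0.154 N m shows it is against the stop. I'll hold for about a second, then open.

```bash
python3 -m handwheel '0 0 0 0 0 0 -1;0 0 0 0 0 0 -1;0 0 0 0 0 0 -1;0 0 0 0 0 0 -1;0 0 0 0 0 0 -1;0 0 0 0 0 0 -1;0 0 0 0 0 0 -1;0 0 0 0 0 0 -1'
python3 -m handwheel '0 0 0 0 0 0 -1;0 0 0 0 0 0 -1;0 0 0 0 0 0 1;0 0 0 0 0 0 1;0 0 0 0 0 0 1;0 0 0 0 0 0 1;0 0 0 0 0 0 1;0 0 0 0 0 0 1'
python3 -m handwheel '0 0 0 0 0 0 1;0 0 0 0 0 0 1;0 0 0 0 0 0 1;0 0 0 0 0 0 1;0 0 0 0 0 0 1;0 0 0 0 0 0 1'
python3 -c "
from h import *
w=viewer.capture('wrist'); save('w4',w)"
```

```text
time: 5.78
tool_pos: [533.9, 238.0, 78.8]
tcp_rot: [3.139, -0.001, 1.757]
contact_force: [4.4, 2.6, -3.9]
grip_width: 8.9
finger_force: 30.0
time: 6.45
tool_pos: [532.5, 237.1, 78.7]
tcp_rot: [-3.141, 0.0, 1.754]
contact_force: [-0.2, -0.4, -0.5]
grip_width: 44.5
finger_force: 0.0
time: 6.95
tool_pos: [532.7, 237.3, 78.7]
tcp_rot: [3.142, -0.0, 1.754]
contact_force: [0.0, 1.0, -0.1]
grip_width: 84.4
finger_force: 0.0
```

View pics/w4.png

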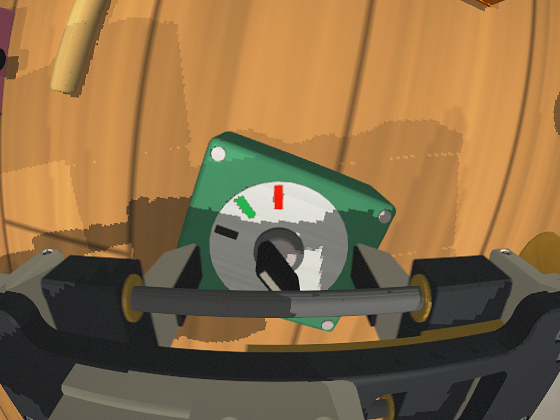

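The key, at (275,270), has sprung back and points to the green mark at (246,207). I'll lift clear and check once more.

```bash
python3 -m handwheel '0 0 -0.2 0 0 0 1;0 0 -0.5 0 0 0 1;0 0 -0.8 0 0 0 1;0 0 -1 0 0 0 1;0 0 -1 0 0 0 1;0 0 -1 0 0 0 1'
python3 -m handwheel '0 0 -0.4 0 0 0 1;0 0 -0.5 0 0 0 1;0 0 -0.5 0 0 0 1;0 0 -0.5 0 0 0 1'
python3 -c "
from h import *
w=viewer.capture('wrist'); cv2.imwrite('pics/w5.png',cv2.resize(w['frame'][120:310,180:380,::-1],None,fx=3,fy=3))"
```

```text
time: 7.5
tool_pos: [533.3, 237.4, 179.9]
tcp_rot: [3.139, -0.0, 1.754]
contact_force: [-0.8, 0.5, -0.7]
grip_width: 91.8
finger_force: 0.0
time: 7.83
tool_pos: [532.6, 237.2, 228.0]
tcp_rot: [-3.141, -0.0, 1.754]
contact_force: [-0.7, -0.4, 0.0]
grip_width: 91.8
finger_force: 0.0
```

View pics/w5.png

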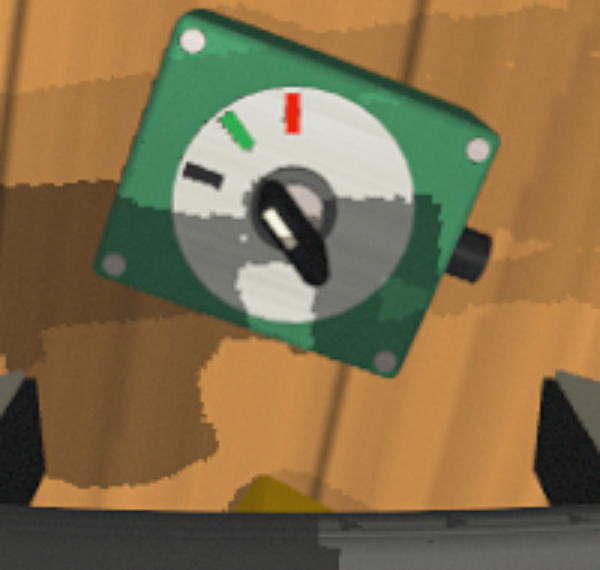

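The bow, from (265,190) to (318,280), runs parallel to the green mark's direction, so the key is at run and the gripper is clear. Handing in.

```bash
python3 -c "
from h import *
print(bot.close_job())"
```

```text
the job is handed in; nothing more can be done
None
```

I turned the green box's key to start, held it there for about a second and let go; the last picture shows it back at run with the gripper clear, and I handed the job in at about 8 s without touching the blue key (the judge's result was not shown).

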